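# Set a sectional dental model home with the jig's thumbscrew

## Task

Put the tan plaster jaw section (the one with the white crown) flat on the bed of the clamping jig, pointed nose towards the V-stop and flat heel towards the jaw, without dropping it, and let go of it. Then turn the jig's winged thumbscrew clockwise until it seats, so that the jaw pushes the model home into the V, and back it off a quarter turn so that nothing presses on the plaster. Finish while still gripping the thumbscrew's wings at that setting, and leave the other things on the bench where they are.

Things in the scene. Friction and masses are not known exactly. Their poses are not given: they have to be found in the camera images.
- model_mid (a point): centre of the loose tan plaster model, 20 mm above its underside. 70 mm long (x), 32 mm wide (y), upright sides 28 mm high; a row of teeth 16 mm wide on top to 40 mm, one a white crown. About 0.12 kg. x points to the nose, z up; flat heel 35 mm behind. Starts upright on the bench; best grasped across its width at the middle
- model_nose (a point): tip of the model's nose (a 90 degree point in plan), 35 mm ahead of its centre; the straight sides end 16 mm behind it
- bed (a point): point on the bed of the jig, 15 mm above the bench, over which the model's centre lies (x along this x) when home in the V-stop. x points to the V-stop, z up. V-stop: two aluminium faces at 45 degrees meeting 35 mm ahead, open to +-16 mm at 19 mm ahead, 20 mm high. The jig is fixed: dark plate 230 x 90 x 15 mm, centre 45 mm behind. Beside the bed (y) there is room for fingers
- jaw_face (a point): middle of the jaw's flat face that looks at the V-stop, 10 mm above the bed; steel block 30 mm wide, 19 mm high. It is 35.5 mm behind the bed point when the screw is seated and 6 mm farther back for each rad of screw still to turn
- screw_grip (a point): point on the screw's upright axis at the height to grip, 110 mm behind the bed point, 64.5 mm above the bench. Wings: black bar 44 mm long (x), 10 thick (y), 30 high, top 9 mm above, bottom 21 mm below on a brass disc 38 mm across over a grey housing 62 x 56 mm. Orange-marked wing on +x. z up. Seated, the wings meet two white marks and the orange one points to the V-stop
- screw (a joint): angle of the thumbscrew in rad, growing as it turns clockwise seen from above; 2.4 is the hard stop (seated). Starts 0.9 to 1.4 short of it. It stays where it is left (friction about 0.08 N m), does not rise or sink, and drives the jaw
- blue_model: loose pale blue sectional plaster model, same shape and size as the tan one (70 x 32 x 40 mm); not to be used. Bystander, origin at its underside
- arch: loose white full-arch plaster model, 67 x 62 x 28 mm, round at the front. Bystander, origin at its underside
- jar: loose amber jar with white lid, 60 mm across, 75 mm high. Bystander, origin at its underside
- bowl: loose green mixing bowl, 96 mm across, 55 mm high. Bystander, origin at its underside
- spatula: loose spatula lying along its x, about 0.28 m long. Bystander, origin at its underside
- brush: loose brush lying along its x, about 0.2 m long. Bystander, origin at its underside
Things that resemble listed ones, but are neither listed nor needed, are in the scene too. Leave any blue look-alike of the part that bears bed alone. What is shaped like the part that bears model_mid but orange is not meant.

How it is judged:
On the way, in this order (a step that is already met when the one before it is completed fails the run):
1. the tan model lies flat on the bed between jaw and V-stop, nose to the V, let go (x of model_mid in the frame of bed between -0.012 and 0.002 m and y of model_mid in the frame of bed between -0.008 and 0.008 m and z of model_mid in the frame of bed between 0.016 and 0.024 m and x of model_nose in the frame of bed above 0.015 m and angle between the x axis of model_mid and the x axis of bed, either way round below 0.25 rad and angle between model_mid's own z axis and vertical below 0.1 rad and contact force between the fingers and model below 0.1 N), for 0.2 s.
2. the thumbscrew is seated (value of joint screw above 2.34 rad), for 0.1 s.
3. the thumbscrew is backed off a quarter turn (value of joint screw between 0.63 and 1.03 rad), for 0.2 s.
At the end, for the whole second after the job is handed in: The screw stands a quarter turn (1.57 +-0.2 rad) back from its stop, still, gripped by the fingers (over 2 N); the model lies flat on the bed, not touched by the fingers, nose in the V: centre within 3 mm of home behind (2 mm ahead), 3 mm sideways, straight within 0.1 rad (all of step 3 and velocity of joint screw between -0.1 and 0.1 rad/s and contact force between the fingers and screw above 2 N and x of model_mid in the frame of bed between -0.003 and 0.002 m and y of model_mid in the frame of bed between -0.003 and 0.003 m and z of model_mid in the frame of bed between 0.016 and 0.024 m and x of model_nose in the frame of bed above 0.03 m and angle between the x axis of model_mid and the x axis of bed, either way round below 0.1 rad and angle between model_mid's own z axis and vertical below 0.1 rad and contact force between the fingers and model below 0.1 N); the arm keeps its last pose, push and grip.
It fails at once if the model is dropped or thrown (linear speed of model above 0.7 m/s and contact force between the fingers and model below 0.1 N).
It fails at once if another thing on the bench is moved by more than 30 mm (distance of any of blue_model, arch, jar, bowl, spatula, brush from where it was at the start of the episode above 0.03 m).
It also fails if it takes over 51 s, if anything falls off the work surface, if the arm or the gripper's body presses on something with over 40 N, if the wrist force passes 120 N, or if a joint passes its speed limit or range.

## Robot

A 7-joint arm with a two-finger parallel gripper is mounted at the origin on the work surface. World frame = base frame: x ahead of the robot, y to its left, z up, the work surface at z = 0. Lengths are in m, angles in rad, forces in N, time in s.
With the tool pointing down it reaches from about 0.425 to 0.825 m from the base axis. Payload 3.6 kg.
Tool frame: the origin (TCP) lies at the very end of the fingers, on their centre line; the grasp point (between the pads) lies 19 mm behind it; z points along the fingers, y is the direction in which the jaws open and shut (so a half turn about z gives the same grasp; the last joint's range is limited). The gripper opens to 93 mm and grips with 3 to 60 N. Pads are 15 mm wide; open, the fingers measure 128 mm over their backs; the gripper's body (75 mm by 188 mm) begins 65 mm behind the grasp point.
Start: joints at [1.165, 0.615, -0.013, 1.423, 0.008, 1.103, -0.04], TCP at [0.24, -0.604, 0.219] pointing down, gripper open.
Joint ranges: [-3.12, 3.12], [-0.3, 2.06], [-1.34, 1.32], [0.26, 2.42], [-1.36, 4.5], [0.01, 1.98], [-2.84, 2.84]. Speed limits (rad/s): [2.79, 2.79, 3.14, 3.14, 3.14, 3.14, 3.14].

## Interface

Orientations are given as a unit quaternion [x, y, z, w].
In Python, from rig import r, vision gives the robot as it stands.
- The arm moves only by the shell command python3 -m crank 'ROWS'. ROWS is text: rows parted by semicolons, each of 7 numbers parted by spaces: the shift along the world's x, y, z in units of 25 mm (1.0 is 25 mm), then the turn, a rotation vector about the world's x, y, z in units of 6 degrees (1.0 is 6 degrees), then the closure, from 0 (fully open) to 1 (shut). A call has 1 to 12 rows; each row shifts and turns the commanded pose from where the row before left it; what a row does not reach is not made up. A row lasts 1/8 s, in which the tool goes at most 62.5 mm and 10.7 degrees, less where a joint would pass 70% of its speed; a pose out of reach is approached as far as the arm can. A call is refused whole if a number of a shift passes 1 or a number of a turn 1, either way. A call with a gripper value outside its range is refused whole. The fingers move at their own pace and stop on an object; the grip force is fixed at half the most. Time passes only in rows, so rows that do not move let the fingers close. It gives the time, the measured TCP pose, the force and the opening at its end, in the units of the state.
- r.observe(): the state, without advancing time (a new reading comes with each control period).
- vision.get_image(name): name is "scene" or "side" or "wrist"; returns the picture (384x512x3 uint8, red, green, blue); there is no depth.
- vision.get_calibration(name): a dict with "vfov" (degrees; the focal length in pixels is half the picture's height over the tangent of half this angle, whatever the lens; pixels are square), "cx", "cy" (the principal point, pixels), "D" ([k1, k2, p1, p2, k3] as OpenCV has them; the pictures are not rectified), "extrinsics" (4x4, takes a point from camera to world coordinates). Camera axes: x right, y up, looking along -z (the intrinsics and any distortion apply to the point x, -y, -z); pixel columns grow to the right and rows downward; lengths in m; the calibration is good to about 2 mm. A picture is of the moment at which its call begins: read the wrist's pose just before it. get_calibration takes no time and is no camera call; for the wrist camera it gives the pose at the moment of the call.
- r.finish_job(): hands the job in, once; it reports no verdict.
The state is a dict: "clock": time; "q": joint angles; "qvel": joint speeds; "joint_torque": joint torques, N m; "position": TCP position; "tcp_rot": TCP orientation; "force": force on the tool from outside, world axes, zero at the start; "moment": the same for the moment, N m; "finger_gap": opening from 0.0 (shut) to 1.0 (fully open).
Only numpy, scipy, OpenCV 4.12 (cv2) and the standard library are available. Lean on these libraries where they do the work, as an engineer would, in place of code of your own. Each camera call takes 0.05 s, during which the arm holds its last target.

## Working session

There is one attempt and no reset: what is moved stays moved. The work goes in short steps, Python scripts to look and compute and a shell command to move; the robot and the scene stay as the last step left them, time stands still between calls to the robot, and variables do not carry over. Pictures are saved under pics/ and viewed, and the job is handed in when it is done.

```bash
mkdir -p pics; ls; python3 - <<'E'
from rig import r, vision
import cv2
print(r.observe())
for n in ("scene","side","wrist"):
    c=vision.get_calibration(n); print(n,c)
    im=vision.get_image(n); cv2.imwrite(f"pics/{n}0.png",im[:,:,::-1])
E
```

```text
pics
{'clock': 0.0, 'q': array([ 1.16544568,  0.61591936, -0.01260037,  1.42492197,  0.0080687 ,
        1.10338115, -0.04038711]), 'qvel': array([ 0.00097935,  0.00140384, -0.00078996, -0.00102601, -0.0010709 ,
        0.00036577, -0.00151259]), 'joint_torque': array([ 7.48548100e-04, -4.58941090e+01,  2.08940422e-01, -1.65745175e+01,
       -6.11859933e-02,  2.06119817e-02,  2.19497692e-04]), 'position': array([ 0.24011565, -0.60316   ,  0.21747348]), 'tcp_rot': array([ 9.82106858e-01,  1.88320087e-01, -2.52182445e-04, -1.26528574e-03]), 'force': array([0.29893251, 0.64759436, 0.2364828 ]), 'moment': array([-0.01277352, -0.03827005,  0.00740364]), 'finger_gap': 1.0008114631682852}
scene {'vfov': 52.86320934196863, 'cx': 261.5916054721688, 'cy': 191.94003670660965, 'D': array([-0.01102891,  0.        ,  0.        ,  0.        ,  0.        ]), 'extrinsics': array([[-0.80986116, -0.476743  ,  0.34182015,  0.88936041],
       [ 0.58655236, -0.66704296,  0.45935827,  0.43664385],
       [ 0.00901289,  0.57251184,  0.81984692,  0.84086633],
       [ 0.        ,  0.        ,  0.        , 
[... 162 characters left out ...]
  0.        ]), 'extrinsics': array([[-0.79899479,  0.34379516, -0.49336823,  0.02582551],
       [-0.60108253, -0.43269456,  0.67191905,  0.71268754],
       [ 0.01752476,  0.83341485,  0.55236996,  0.6607228 ],
       [ 0.        ,  0.        ,  0.        ,  1.        ]])}
wrist {'vfov': 63.66807145240672, 'cx': 253.17175478015503, 'cy': 190.05195207283435, 'D': array([-0.04474295,  0.        ,  0.        ,  0.        ,  0.        ]), 'extrinsics': array([[ 0.36953101,  0.89127028,  0.26283858,  0.31373897],
       [-0.92921518,  0.35518334,  0.10199975, -0.57458844],
       [-0.00244653, -0.28192567,  0.95943313,  0.38300881],
       [ 0.        ,  0.        ,  0.        ,  1.        ]])}
```

View pics/scene0.png

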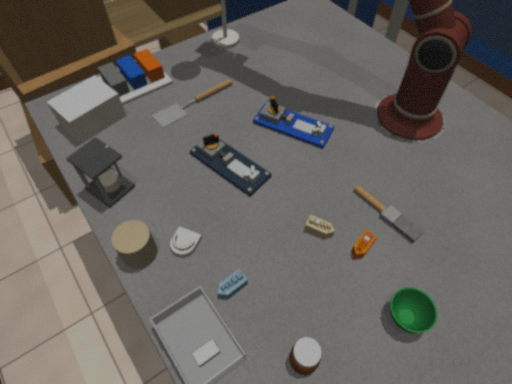

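View pics/side0.png

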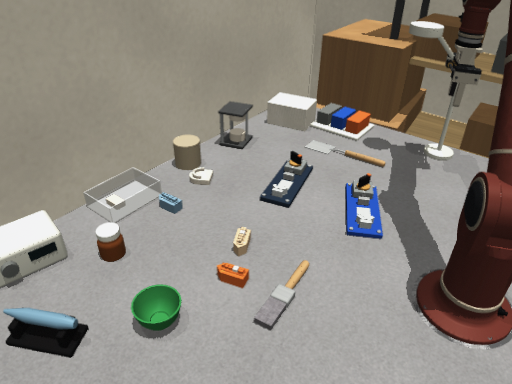

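View pics/wrist0.png

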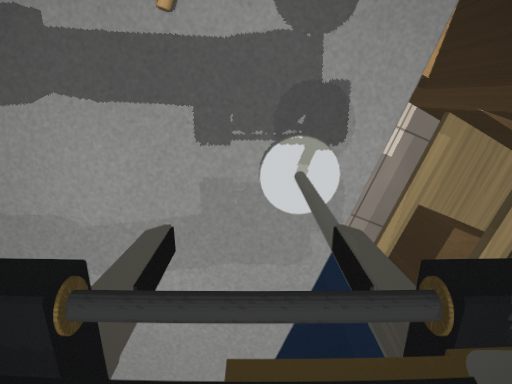

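```bash
cat > h.py <<'E'
import numpy as np, cv2
def K(c):
    f=192/np.tan(np.radians(c['vfov'])/2); return np.array([[f,0,c['cx']],[0,f,c['cy']],[0,0,1]])
def ray(c,px):
    u=cv2.undistortPoints(np.array([[px]],float),K(c),np.array(c['D']))[0,0]
    E=c['extrinsics']; d=E[:3,:3]@np.array([u[0],-u[1],-1]); return E[:3,3],d
def onz(c,px,z):
    o,d=ray(c,px); return o+d*(z-o[2])/d[2]
def proj(c,P):
    E=c['extrinsics']; p=(np.atleast_2d(P)-E[:3,3])@E[:3,:3]; p=p*[1,-1,-1]
    return cv2.projectPoints(p.reshape(-1,1,3),np.zeros(3),np.zeros(3),K(c),np.array(c['D']))[0][:,0]
def tri(rs):
    A=np.zeros((3,3));b=np.zeros(3)
    for o,d in rs:
        d=d/np.linalg.norm(d);M=np.eye(3)-np.outer(d,d);A+=M;b+=M@o
    return np.linalg.solve(A,b)
def crop(im,x0,y0,x1,y1,s,name):
    cv2.imwrite('pics/'+name,cv2.resize(im[y0:y1,x0:x1,::-1],None,fx=s,fy=s,interpolation=cv2.INTER_CUBIC))
E
python3 - <<'E'
from h import *
from rig import vision
a=cv2.imread('pics/scene0.png')[:,:,::-1]; b=cv2.imread('pics/side0.png')[:,:,::-1]
A=cv2.resize(a[125:255,185:385],None,fx=4,fy=4,interpolation=cv2.INTER_CUBIC)
cv2.imwrite('pics/c1.png',A[:,:,::-1])
B=cv2.resize(b[140:290,190:390],None,fx=4,fy=4,interpolation=cv2.INTER_CUBIC)
cv2.imwrite('pics/c2.png',B[:,:,::-1])
s=vision.get_calibration('scene'); d=vision.get_calibration('side')
for n,p in dict(tan=(320,226),orange=(365,243),blue=(232,284),darkjig=(230,163),bluejig=(293,124),base=(410,118),spat=(388,214),arch=(184,241),bowl=(413,311),jar=(306,356),brush=(195,103)).items(): print(n,onz(s,p,0.02).round(3))
for n,p in dict(tan=(242,240),darkjig=(288,181)).items(): print(n,onz(d,p,0.02).round(3))
E
```

```text
tan [0.49  0.142 0.02 ]
orange [0.434 0.24  0.02 ]
blue [0.747 0.141 0.02 ]
darkjig [ 0.561 -0.152  0.02 ]
bluejig [ 0.328 -0.168  0.02 ]
base [0.024 0.017 0.02 ]
spat [0.329 0.215 0.02 ]
arch [ 0.781 -0.015  0.02 ]
bowl [0.466 0.418 0.02 ]
jar [0.71  0.353 0.02 ]
brush [ 0.518 -0.414  0.02 ]
tan [0.492 0.141 0.02 ]
darkjig [ 0.552 -0.149  0.02 ]
```

View pics/c1.png

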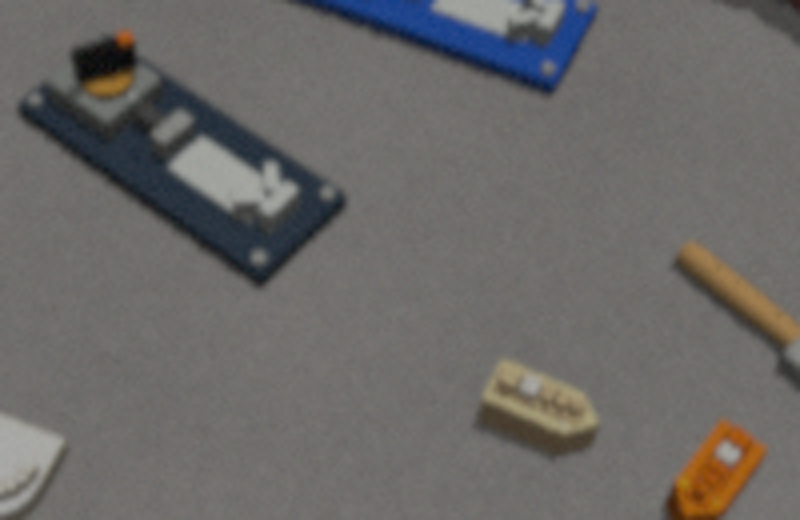

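View pics/c2.png

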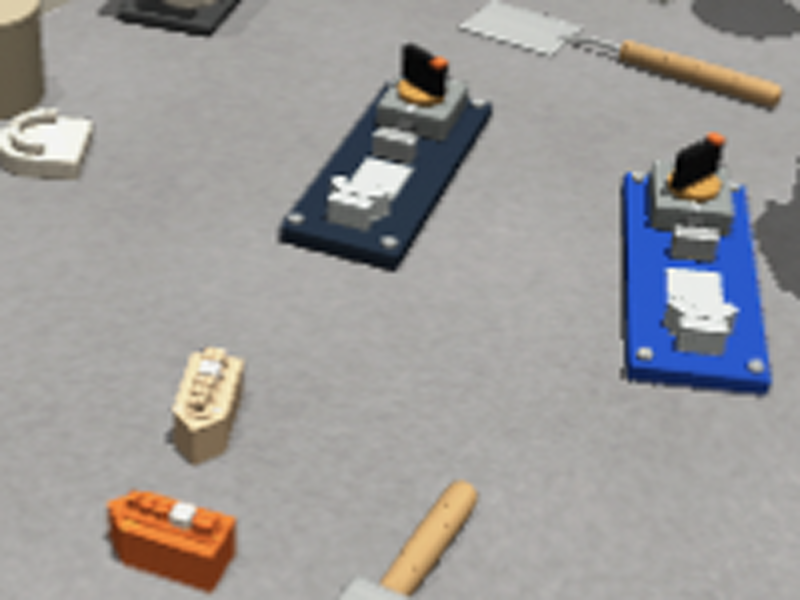

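```bash
python3 - <<'E'
from h import *
from rig import vision
s=vision.get_calibration('scene'); d=vision.get_calibration('side')
S=lambda x,y:(185+(x+.5)/4-.5,125+(y+.5)/4-.5)
D=lambda x,y:(190+(x+.5)/4-.5,140+(y+.5)/4-.5)
def T(a,b): return tri([ray(s,S(*a)),ray(d,D(*b))])
nose=T((598,415),(190,432)); print('nose scene z28',onz(s,S(598,413),.028),'side',onz(d,D(190,432),.028))
print('heel corners scene',onz(s,S(505,360),.028),onz(s,S(484,398),.028))
print('heel corners side',onz(d,D(243,360),.028),onz(d,D(200,350),.028))
print('plate corners',[onz(s,S(*p),.015).round(3) for p in((345,198),(262,275),(22,104))])
print('side plate corners',[onz(d,D(*p),.015).round(3) for p in((283,232),(397,258),(491,103),(378,85))])
print('orange tip',T((125,40),(438,62)))
E
```

```text
nose scene z28 [0.46997998 0.16887363 0.028     ] side [0.47861831 0.17647581 0.028     ]
heel corners scene [0.49150381 0.10731656 0.028     ] [0.51935701 0.12062934 0.028     ]
heel corners side [0.49474187 0.1056699  0.028     ] [0.52166092 0.11451217 0.028     ]
plate corners [array([ 0.49 , -0.059,  0.015]), array([ 0.572, -0.04 ,  0.015]), array([ 0.625, -0.258,  0.015])]
side plate corners [array([ 0.569, -0.035,  0.015]), array([ 0.489, -0.058,  0.015]), array([ 0.546, -0.282,  0.015]), array([ 0.633, -0.249,  0.015])]
orange tip [ 0.5599493  -0.21638704  0.07554237]
```

Candidates for the tan model, in the scene picture:
- The tan one with a white crown at (320,226) matches the description.
- The orange one at (365,243) and the blue one at (232,284) don't.
- The small white blocks in the tray at (206,352) and in the frame at (108,180) don't either.

For the jig, the dark one at (230,163) is right and the blue one at (293,124) is a look-alike. The close crop confirms this: the tan body has a white crown, and its nose points right (334,228). I'm moving over the dark jig first for a wrist view.

```bash
python3 -m crank '0.7 0.98 0 0 0 0.77 0;0.7 0.98 0 0 0 0.77 0;0.7 0.98 0 0 0 0.77 0;0.7 0.98 0 0 0 0.77 0;0.7 0.98 0 0 0 0.77 0;0.7 0.98 0 0 0 0.77 0;0.7 0.98 0 0 0 0.77 0;0.7 0.98 0 0 0 0.77 0;0.7 0.98 0 0 0 0.77 0;0.7 0.98 0 0 0 0.77 0;0.7 0.98 0 0 0 0.77 0;0.7 0.98 0 0 0 0.77 0' && python3 -m crank '0.7 0.98 0 0 0 0.77 0;0.7 0.98 0 0 0 0.77 0;0.7 0.98 0 0 0 0.77 0;0.7 0.98 0 0 0 0.77 0;0.7 0.98 0 0 0 0.77 0;0.7 0.98 0 0 0 0.77 0;0 0 0 0 0 0 0;0 0 0 0 0 0 0'
python3 - <<'E'
from h import *
from rig import r,vision
import pickle
o=r.observe();print(o['position'],o['tcp_rot'],o['q'])
c=vision.get_calibration('wrist');im=vision.get_image('wrist');cv2.imwrite('pics/w1.png',im[:,:,::-1]);pickle.dump(c,open('w1.pkl','wb'))
E
```

```text
clock: 1.65
position: [0.4515, -0.3082, 0.2187]
tcp_rot: [0.78, 0.626, 0.0, 0.0]
force: [-0.0, 0.1, 0.1]
finger_gap: 1.0
clock: 2.65
position: [0.5548, -0.1637, 0.2184]
tcp_rot: [0.61, 0.792, -0.001, -0.0]
force: [-0.1, -0.2, -0.1]
finger_gap: 0.999
[ 0.55482402 -0.1637005   0.21840166] [ 6.10014857e-01  7.92389562e-01 -8.04039546e-04 -1.00176629e-04] [ 0.52587234  0.53473722 -0.440158    1.62912077  0.25661958  1.03626424
  0.2663982 ]
```

View pics/w1.png

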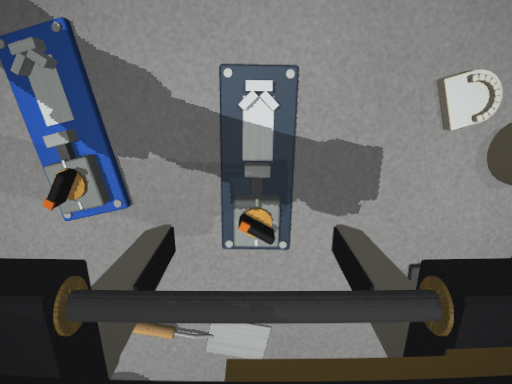

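```bash
python3 - <<'E'
from h import *
import pickle
c=pickle.load(open('w1.pkl','rb'))
im=cv2.imread('pics/w1.png')
cv2.imwrite('pics/w1c.png',cv2.resize(im[55:260,200:320],None,fx=3,fy=3,interpolation=cv2.INTER_CUBIC))
hsv=cv2.cvtColor(im,cv2.COLOR_BGR2HSV); 
m=((hsv[...,0]>95)&(hsv[...,0]<130)&(hsv[...,1]>70)&(hsv[...,2]<100)).astype(np.uint8)
m[:, :205]=0;m[:,310:]=0;m[255:]=0;m[:55]=0
m=cv2.morphologyEx(m,cv2.MORPH_CLOSE,np.ones((3,3)))
cs=max(cv2.findContours(m,0,2)[0],key=cv2.contourArea)[:,0]
P=np.array([onz(c,p,.015)[:2] for p in cs])
rc=cv2.minAreaRect((P*1000).astype(np.float32));print(rc)
print(cv2.boxPoints(rc))
bol=np.array([onz(c,p,.016)[:2] for p in((227.5,72.5),(290.5,73.5),(283,245),(229,244))]);print(bol,bol.mean(0))
E
```

```text
((558.3527221679688, -159.1735076904297), (87.72882843017578, 225.01832580566406), 13.827298164367676)
[[ 488.87018   -60.40823 ]
 [ 542.64874  -278.90564 ]
 [ 627.83527  -257.93878 ]
 [ 574.0567    -39.441376]]
[[ 0.49964626 -0.06690687]
 [ 0.56827448 -0.04984249]
 [ 0.61955464 -0.25501845]
 [ 0.55081454 -0.27172735]] [ 0.55957248 -0.16087379]
```

View pics/w1c.png

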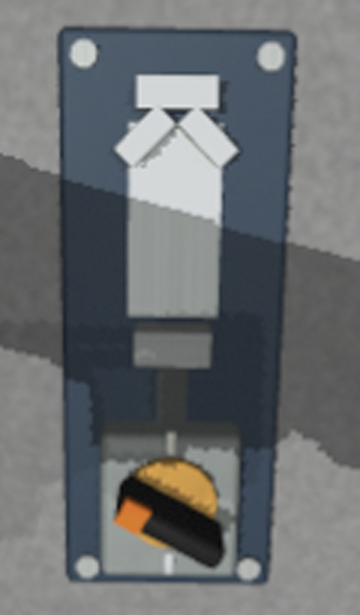

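```bash
python3 -m crank '-0.18 1 -0.2 0 0 0.18 0;-0.18 1 -0.2 0 0 0.18 0;-0.18 1 -0.2 0 0 0.18 0;-0.18 1 -0.2 0 0 0.18 0;-0.18 1 -0.2 0 0 0.18 0;-0.18 1 -0.2 0 0 0.18 0;-0.18 1 -0.2 0 0 0.18 0;-0.18 1 -0.2 0 0 0.18 0;-0.18 1 -0.2 0 0 0.18 0;-0.18 1 -0.2 0 0 0.18 0;-0.18 1 -0.2 0 0 0.18 0;-0.18 1 -0.2 0 0 0.18 0' && python3 -m crank '0 0 0 0 0 0 0;0 0 0 0 0 0 0;0 0 0 0 0 0 0'
python3 - <<'E'
from h import *
from rig import r,vision
import pickle
c=pickle.load(open('w1.pkl','rb'))
print('apex',onz(c,(259.9,95.5),.035),'expected nose', np.array([.5481,-.1161])+.035*np.array([-.242,.97]))
# strip edges at z .0152 : crop y=300, x 128,219
for p in ((200+128.5/3-.3,55+300/3-.3),(200+219/3-.3,55+300/3-.3)): print('strip',onz(c,p,.016))
o=r.observe();print(o['position'],o['tcp_rot'],o['q'])
c=vision.get_calibration('wrist');im=vision.get_image('wrist');cv2.imwrite('pics/w2.png',im[:,:,::-1]);pickle.dump(c,open('w2.pkl','wb'))
E
```

```text
clock: 4.2
position: [0.5001, 0.1394, 0.1584]
tcp_rot: [0.515, 0.857, 0.0, -0.0]
force: [0.5, 0.5, -0.2]
finger_gap: 1.001
clock: 4.58
position: [0.5017, 0.1358, 0.1587]
tcp_rot: [0.517, 0.856, -0.0, 0.0]
force: [-0.5, -0.3, -1.0]
finger_gap: 1.001
apex [ 0.54098655 -0.08200482  0.035     ] expected nose [ 0.53963 -0.08215]
strip [ 0.53896434 -0.15296256  0.016     ]
strip [ 0.57395942 -0.14370226  0.016     ]
[0.50168496 0.13578986 0.1587106 ] [ 5.17247660e-01  8.55835643e-01 -3.09006318e-04  3.39383150e-04] [ 0.02451124  0.5286447  -0.49408188  1.86416735  0.3312117   0.83044834
 -0.15526585]
```

View pics/w2.png

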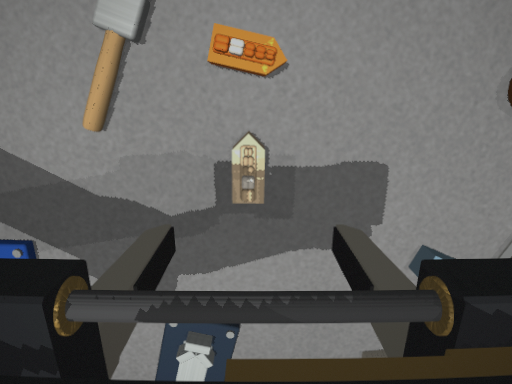

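```bash
python3 - <<'E'
from h import *
import pickle
c=pickle.load(open('w2.pkl','rb'))
im=cv2.imread('pics/w2.png')
cv2.imwrite('pics/w2c.png',cv2.resize(im[120:220,215:285],None,fx=6,fy=6,interpolation=cv2.INTER_CUBIC))
hsv=cv2.cvtColor(im,cv2.COLOR_BGR2HSV)
m=((hsv[...,1]>50)&(hsv[...,0]<35)).astype(np.uint8)
m[:125]=0;m[215:]=0;m[:,:215]=0;m[:,285:]=0
m=cv2.morphologyEx(m,cv2.MORPH_CLOSE,np.ones((5,5)))
cs=max(cv2.findContours(m,0,2)[0],key=cv2.contourArea)[:,0]
P=np.array([onz(c,p,.028)[:2] for p in cs])
rc=cv2.minAreaRect((P*1000).astype(np.float32));print(rc)
ys=[(y,np.where(m[y])[0][[0,-1]]) for y in range(131,208,6) if m[y].any()];print(ys)
for z in(.028,):
  n=onz(c,(249,132),z);print('nose',n)
E
```

```text
((491.7421569824219, 145.14703369140625), (31.724634170532227, 71.2215576171875), 26.582693099975586)
[(137, array([243, 254])), (143, array([237, 260])), (149, array([240, 256])), (155, array([241, 256])), (161, array([240, 264])), (167, array([232, 264])), (173, array([232, 264])), (179, array([232, 264])), (185, array([232, 263])), (191, array([232, 263])), (197, array([232, 263])), (203, array([235, 262]))]
nose [0.47600295 0.17709157 0.028     ]
```

View pics/w2c.png

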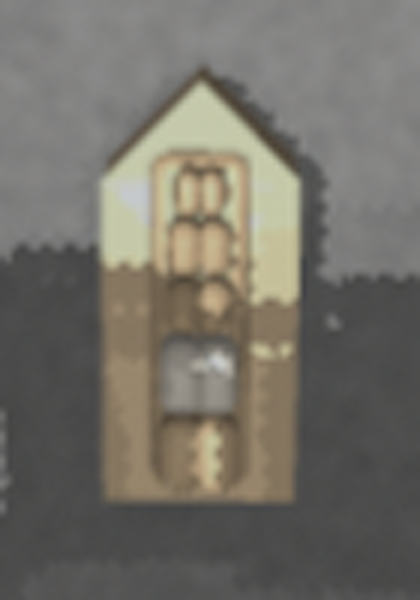

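```bash
python3 -m crank '-0.2 0.18 -0.8 0 0 -0.09 0;-0.2 0.19 -0.8 0 0 -0.09 0;0 0 -0.8 0 0 0 0;0 0 -0.8 0 0 0 0;0 0 -0.8 0 0 0 0;0 0 -0.8 0 0 0 0;0 0 -0.7 0 0 0 0;0 0 -0.4 0 0 0 0;0 0 -0.2 0 0 0 0;0 0 0 0 0 0 0;0 0 0 0 0 0 0' && python3 - <<'E'
from rig import r
import numpy as np
o=r.observe();q=o['tcp_rot'];print(o['position'],np.degrees(2*np.arctan2(q[1],q[0])),o['force'])
E
```

```text
clock: 6.0
position: [0.4918, 0.1465, 0.0066]
tcp_rot: [0.524, 0.851, 0.0, 0.0]
force: [-0.2, -0.6, 0.2]
finger_gap: 0.996
[0.49180851 0.14649006 0.00664595] 116.73805948769498 [-0.24154078 -0.63002969  0.22165773]
```

```bash
python3 -m crank '0 -0.04 -0.12 0 0 0 0;0 0 0 0 0 0 0;0 0 0 0 0 0 1;0 0 0 0 0 0 1;0 0 0 0 0 0 1;0 0 0 0 0 0 1;0 0 0 0 0 0 1;0 0 0 0 0 0 1;0 0 0 0 0 0 1'
```

```text
clock: 7.12
position: [0.4913, 0.1453, 0.0032]
tcp_rot: [0.524, 0.851, -0.0, -0.0]
force: [-0.6, 0.1, 0.5]
finger_gap: 0.342
```

```bash
python3 -m crank '0 0 0.3 0 0 0 1;0 0 0.6 0 0 0 1;0 0 0.8 0 0 0 1;0 0 0.9 0 0 0 1;0 0 0.9 0 0 0 1;0 0 0.8 0 0 0 1;0 -0.3 0.4 0 0 0 1;0.1 -0.5 0 0 0 -0.1 1' && python3 -m crank '0.2 -0.8 0 0 0 -0.2 1;0.2 -0.9 0 0 0 -0.2 1;0.2 -0.9 0 0 0 -0.2 1;0.25 -1 0 0 0 -0.22 1;0.25 -1 0 0 0 -0.2 1;0.25 -1 0 0 0 -0.2 1;0.25 -1 0 0 0 -0.2 1;0.2 -0.9 0 0 0 -0.2 1;0.2 -0.9 0 0 0 -0.2 1;0.2 -0.8 0 0 0 -0.2 1;0.02 -0.4 0 0 0 0 1' && python3 -m crank '0 -0.17 0 0 0 0 1;0 0 0 0 0 0 1;0 0 0 0 0 0 1'
python3 - <<'E'
from h import *
from rig import r,vision
import pickle
o=r.observe();q=o['tcp_rot'];print(o['position'],np.degrees(2*np.arctan2(q[1],q[0])),q,o['force'],o['q'])
c=vision.get_calibration('wrist');im=vision.get_image('wrist');cv2.imwrite('pics/w3.png',im[:,:,::-1]);pickle.dump(c,open('w3.pkl','wb'))
E
```

```text
clock: 8.12
position: [0.4941, 0.1249, 0.1215]
tcp_rot: [0.529, 0.849, 0.0, 0.001]
force: [1.3, -0.4, -1.5]
finger_gap: 0.341
clock: 9.5
position: [0.5496, -0.1164, 0.1204]
tcp_rot: [0.616, 0.788, -0.0, 0.0]
force: [-0.7, 0.4, -2.0]
finger_gap: 0.338
clock: 9.88
position: [0.5494, -0.1178, 0.1208]
tcp_rot: [0.615, 0.789, 0.0, -0.0]
force: [0.3, -0.4, -1.0]
finger_gap: 0.342
[ 0.54935602 -0.11775076  0.12077931] 104.12278459123179 [ 6.14816735e-01  7.88669936e-01  2.64045300e-04 -2.13057479e-04] [ 0.2751435  -0.43190482 -1.02140723] [ 0.44161808  0.62666038 -0.42282311  1.78915495  0.34156171  0.79871253
  0.09548656]
```

View pics/w3.png

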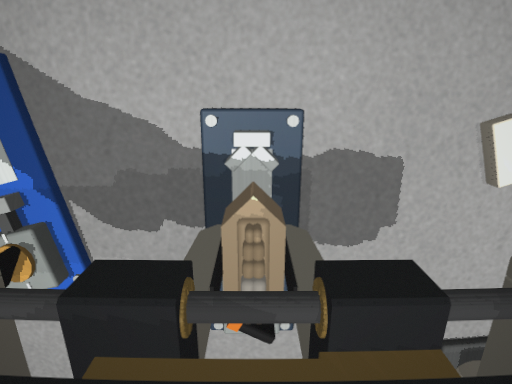

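```bash
python3 - <<'E'
from h import *
import pickle
c=pickle.load(open('w3.pkl','rb'))
im=cv2.imread('pics/w3.png')
cv2.imwrite('pics/w3c.png',cv2.resize(im[100:235,195:310],None,fx=4.4,fy=4.4,interpolation=cv2.INTER_CUBIC))
print('nose',onz(c,(254,185),.1456),'apex',onz(c,(252.3,149),.035))
b=[onz(c,p,.016)[:2] for p in((211,121),(293,120.5))];print('bolts',b,(b[0]+b[1])/2)
E
```

```text
nose [ 0.5405672  -0.07915631  0.1456    ] apex [ 0.53950186 -0.07941302  0.035     ]
bolts [array([ 0.49996722, -0.06746167]), array([ 0.56800903, -0.0499394 ])] [ 0.53398812 -0.05870053]
```

View pics/w3c.png

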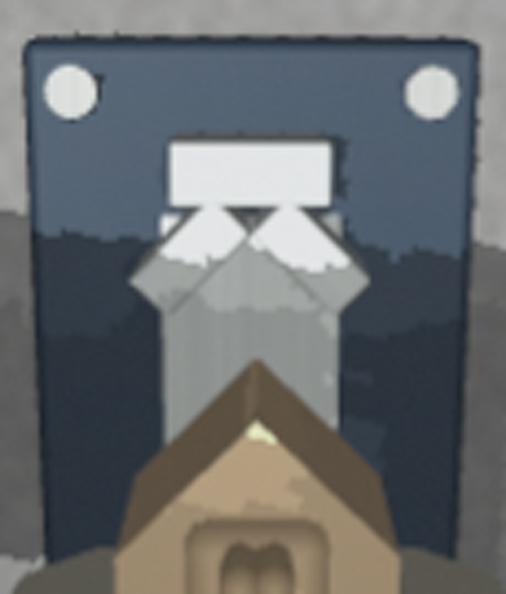

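```bash
python3 - <<'E'
from h import *
import pickle
c=pickle.load(open('w3.pkl','rb'))
f=lambda x,y:(195+(x+.5)/4.4-.5,100+(y+.5)/4.4-.5)
u=np.array([-.242,.970]);w=np.array([-.970,-.242])
bed=np.array([.5486,-.116])
for n,p,z in(('nose top',f(258,415),.1456),('nose bot',f(256,358),.1176),('apex',f(250,233),.035),('side L',f(115,550),.1456),('side R',f(399,548),.1456),('L bot',f(168,312),.035),('R',f(337,312),.035)):
    P=onz(c,p,z)[:2]; print(n,P.round(4),'in bed frame',((P-bed)@u).round(4),((P-bed)@w).round(4))
print('tcp',(np.array([.54936,-.11775])-bed)@u,(np.array([.54936,-.11775])-bed)@w)
E
```

```text
nose top [ 0.5413 -0.0835] in bed frame 0.0333 -0.0008
nose bot [ 0.5413 -0.0845] in bed frame 0.0323 -0.0005
apex [ 0.5395 -0.0824] in bed frame 0.0348 0.0007
side L [ 0.5297 -0.1027] in bed frame 0.0175 0.0151
side R [ 0.5603 -0.0947] in bed frame 0.0178 -0.0165
L bot [ 0.5281 -0.1008] in bed frame 0.0197 0.0162
R [ 0.5591 -0.093 ] in bed frame 0.0198 -0.0158
tcp -0.001881419999999984 -0.00031369999999998643
```

```bash
python3 -m crank '-0.03 -0.05 -0.4 0 0 0 1;0 0 -0.7 0 0 0 1;0 0 -0.8 0 0 0 1;0 0 -0.8 0 0 0 1;0 0 -0.5 0 0 0 1;0 0 -0.3 0 0 0 1;0 0 -0.2 0 0 0 1;0 0 -0.15 0 0 0 1;0 0 0 0 0 0 1;0 0 0 0 0 0 1' && python3 - <<'E'
from h import *
from rig import r
o=r.observe();q=o['tcp_rot'];print(o['position'],np.degrees(2*np.arctan2(q[1],q[0])),o['force'],o['moment'])
P=o['position'][:2]-np.array([.5486,-.116]);u=np.array([-.242,.970]);w=np.array([-.970,-.242]);print(P@u,P@w)
E
```

```text
clock: 11.18
position: [0.5489, -0.1202, 0.0248]
tcp_rot: [0.616, 0.788, 0.0, 0.0]
force: [-0.0, -0.3, -1.4]
finger_gap: 0.34
[ 0.54894319 -0.12018836  0.02476362] 104.02192137155933 [-0.00965349 -0.26365982 -1.37056812] [ 0.04735107 -0.06593999 -0.0024291 ]
-0.004145760739466801 0.000680687656328001
```

```bash
python3 -m crank '-0.01 0.04 -0.1 0 0 0 1;0 0 -0.08 0 0 0 1;0 0 -0.05 0 0 0 1;0 0 0 0 0 0 1;0 0 0 0 0 0 1' && python3 - <<'E'
from h import *
from rig import r
o=r.observe();q=o['tcp_rot'];print(o['position'],o['force'],o['moment'])
P=o['position'][:2]-np.array([.5486,-.116]);u=np.array([-.242,.970]);w=np.array([-.970,-.242]);print(P@u,P@w)
E
```

```text
clock: 11.8
position: [0.5484, -0.1191, 0.0186]
tcp_rot: [0.616, 0.788, 0.0, -0.0]
force: [-0.2, 0.1, -1.9]
finger_gap: 0.339
[ 0.5484043  -0.11912966  0.01864799] [-0.2081708   0.1337901  -1.91048815] [ 0.02623043 -0.11754949  0.00115021]
-0.0029884129549629054 0.0009472118092669188
```

```bash
python3 -m crank '0 0 -0.03 0 0 0 1;0 0 -0.02 0 0 0 1;0 0 0 0 0 0 1;0 0 0 0 0 0 1' && python3 -m crank '0 0 0 0 0 0 0.55;0 0 0 0 0 0 0.4;0 0 0 0 0 0 0.3;0 0 0 0 0 0 0.2;0 0 0 0 0 0 0.2;0 0 0 0 0 0 0.2'
```

```text
clock: 12.3
position: [0.5485, -0.1192, 0.0181]
tcp_rot: [0.616, 0.788, -0.0, 0.0]
force: [-2.0, 0.5, 6.0]
finger_gap: 0.342
clock: 13.05
position: [0.5484, -0.1191, 0.0174]
tcp_rot: [0.615, 0.788, 0.0, -0.0]
force: [0.3, -0.7, -0.1]
finger_gap: 0.796
```

```bash
python3 -m crank '0 0 0.4 0 0 0 0.2;0 0 0.8 0 0 0 0.2;0 0 1 0 0 0 0.2;0.1 -0.4 1 0 0 0 0.2;0.1 -0.5 1 0 0 0 0.2;0.14 -0.5 1 0 0 0 0.2;0.14 -0.4 0.8 0 0 0 0.2;0 0 0 0 0 0 0.2;0 0 0 0 0 0 0.2;0 0 0 0 0 0 0.2'
python3 - <<'E'
from h import *
from rig import r,vision
import pickle
o=r.observe();q=o['tcp_rot'];print(o['position'],np.degrees(2*np.arctan2(q[1],q[0])),o['force'],o['q'])
c=vision.get_calibration('wrist');im=vision.get_image('wrist');cv2.imwrite('pics/w4.png',im[:,:,::-1]);pickle.dump(c,open('w4.pkl','wb'))
cv2.imwrite('pics/w4c.png',cv2.resize(im[60:300,180:340,::-1],None,fx=2.5,fy=2.5,interpolation=cv2.INTER_CUBIC))
E
```

```text
clock: 14.3
position: [0.5596, -0.1633, 0.1664]
tcp_rot: [0.615, 0.789, -0.0, -0.001]
force: [-0.4, 0.1, -0.9]
finger_gap: 0.801
[ 0.55956767 -0.16326462  0.16642694] 104.09434366981488 [-0.37741224  0.14601392 -0.85276712] [ 0.52778559  0.60181185 -0.45238787  1.67992375  0.3120916   0.93456454
  0.20274126]
```

View pics/w4c.png

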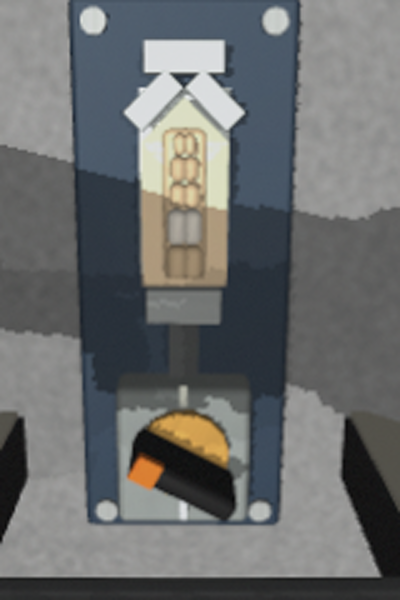

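```bash
python3 - <<'E'
from h import *
im=cv2.imread('pics/w4.png')
cv2.imwrite('pics/w4d.png',cv2.resize(im[215:275,220:285],None,fx=9,fy=9,interpolation=cv2.INTER_CUBIC).clip(0,255).__mul__(1))
g=cv2.imread('pics/w4d.png');cv2.imwrite('pics/w4d.png',(255*(g/255.)**.6).astype(np.uint8))
E
```

```text
(no output)
```

View pics/w4d.png

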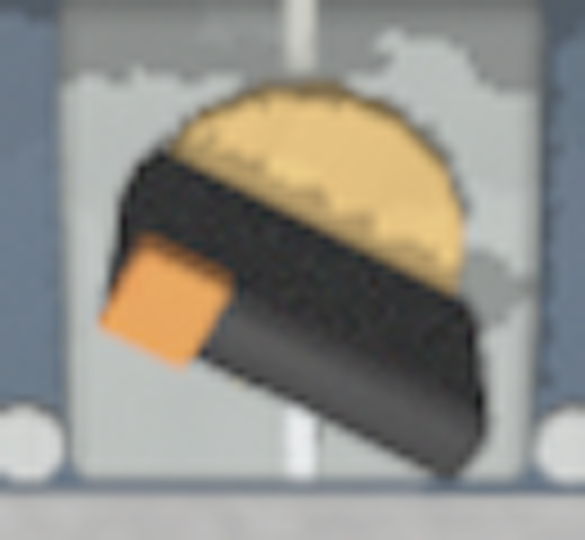

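```bash
python3 - <<'E'
from h import *
import pickle
c=pickle.load(open('w4.pkl','rb'))
f=lambda x,y:(220+(x+.5)/9-.5,215+(y+.5)/9-.5)
F=lambda x,y:onz(c,f(x,y),.0735)[:2]
def ang(a,b): d=F(*a)-F(*b); return np.degrees(np.arctan2(d[1],d[0]))
print(ang((205,358),(450,478)),ang((145,240),(232,285)),ang((122,282),(470,440)),ang((100,323),(180,368)))
a,b=F(122,282),F(470,440);print(a,b,(a+b)/2,np.linalg.norm(a-b))
u=np.array([-.242,.970]);bed=np.array([.5486,-.116]);print('screw',bed-.11*u)
n=lambda p,z:onz(c,p,z)[:2]
g=lambda x,y:(180+(x+.5)/2.5-.5,60+(y+.5)/2.5-.5)
w=np.array([-.970,-.242])
for nm,p,z in(('heelL',g(141,287),.043),('heelR',g(228,287),.043),('jaw top front?',g(147,291),.034)):
    P=n(p,z)-bed;print(nm,P@u,P@w)
E
```

```text
165.3566918341898 164.33459572872133 167.2878577778215 161.8746413703725
[ 0.55430733 -0.21708017] [ 0.59356123 -0.22593516] [ 0.57393428 -0.22150766] 0.04024026782088626
screw [ 0.57522 -0.2227 ]
heelL -0.03924343671323088 0.016967189155728386
heelR -0.039189277243882 -0.01641236769628437
jaw top front? -0.043012366232561106 0.015138364602620523
```

```bash
python3 -m crank '0.06 -0.24 -0.1 0 0 0.9 0.3;0.06 -0.24 -0.2 0 0 0.93 0.4;0.06 -0.24 -0.2 0 0 0.93 0.4;0.06 -0.24 -0.2 0 0 0.93 0.4;0.06 -0.24 -0.2 0 0 0.93 0.4;0.06 -0.24 -0.2 0 0 0.93 0.4;0.06 -0.24 -0.2 0 0 0.93 0.4;0.06 -0.24 -0.2 0 0 0.93 0.4;0.07 -0.24 -0.2 0 0 0.93 0.4;0.07 -0.21 -0.2 0 0 0.93 0.4;0 0 0 0 0 0.93 0.4;0 0 0 0 0 0 0.4' && python3 - <<'E'
from h import *
from rig import r
o=r.observe();q=o['tcp_rot'];print(o['position'],np.degrees(2*np.arctan2(q[1],q[0])),o['q'])
E
```

```text
clock: 15.85
position: [0.5755, -0.223, 0.1191]
tcp_rot: [0.129, 0.992, 0.0, -0.001]
force: [-0.0, -0.3, 0.6]
finger_gap: 0.598
[ 0.57549678 -0.22304673  0.11906812] 165.17927219315663 [ 0.73794818  0.76693974 -0.70777928  1.62277591  0.57651934  0.9727749
  1.14621521]
```

```bash
python3 -m crank '-0.01 0.01 -0.4 0 0 0 0.4;-0.01 0.01 -0.7 0 0 0 0.4;0 0 -0.7 0 0 0 0.4;0 0 -0.5 0 0 0 0.4;0 0 -0.3 0 0 0 0.4;0 0 -0.2 0 0 0 0.4;0 0 0 0 0 0 0.4;0 0 0 0 0 0 0.4' && python3 - <<'E'
from h import *
from rig import r
o=r.observe();q=o['tcp_rot'];print(o['position'],np.degrees(2*np.arctan2(q[1],q[0])),o['force'],o['moment'])
E
```

```text
clock: 16.85
position: [0.5758, -0.2229, 0.0504]
tcp_rot: [0.129, 0.992, -0.0, 0.001]
force: [-0.5, 0.4, -0.1]
finger_gap: 0.599
[ 0.57579184 -0.22291569  0.05042442] 165.2271848524719 [-0.48655283  0.44179795 -0.11493052] [ 0.02951896 -0.09512631 -0.03094883]
```

```bash
python3 -m crank '-0.02 0.01 -0.12 0 0 0 0.4;0 0 0 0 0 0 0.4;0 0 0 0 0 0 0.8;0 0 0 0 0 0 1;0 0 0 0 0 0 1;0 0 0 0 0 0 1;0 0 0 0 0 0 1;0 0 0 0 0 0 1' && python3 - <<'E'
from h import *
from rig import r
o=r.observe();q=o['tcp_rot'];print(o['position'],np.degrees(2*np.arctan2(q[1],q[0])),o['force'],o['moment'],o['finger_gap'])
E
```

```text
clock: 17.85
position: [0.5747, -0.2235, 0.0469]
tcp_rot: [0.129, 0.992, -0.001, -0.0]
force: [0.3, -1.3, 0.4]
finger_gap: 0.102
[ 0.57465687 -0.22352541  0.04689708] 165.20201494295623 [ 0.27653899 -1.33500942  0.41468349] [-0.24438728 -0.04694071  0.05659746] 0.10166461393063699
```

```bash
python3 -m crank '0 0 0 0 0 -0.4 1;0 0 0 0 0 -0.8 1;0 0 0 0 0 -0.8 1;0 0 0 0 0 -0.8 1;0 0 0 0 0 -0.8 1;0 0 0 0 0 -0.8 1;0 0 0 0 0 -0.8 1;0 0 0 0 0 -0.8 1;0 0 0 0 0 -0.8 1;0 0 0 0 0 -0.8 1;0 0 0 0 0 -0.4 1;0 0 0 0 0 0 1' && python3 - <<'E'
from h import *
from rig import r
o=r.observe();q=o['tcp_rot'];print(o['position'],np.degrees(2*np.arctan2(q[1],q[0])),o['force'],o['moment'],o['finger_gap'])
E
```

```text
clock: 19.35
position: [0.5744, -0.2238, 0.0469]
tcp_rot: [0.521, 0.853, -0.001, 0.0]
force: [-1.8, -3.0, 1.1]
finger_gap: 0.107
[ 0.57441929 -0.22381554  0.04690263] 117.16986164461689 [-1.84802576 -3.00843436  1.09279199] [-0.88973896  0.23070907 -0.0489324 ] 0.10651289394615021
```

```bash
python3 -m crank '0 0 0 0 0 -0.7 1;0 0 0 0 0 -0.7 1;0 0 0 0 0 -0.5 1;0 0 0 0 0 0 1' && python3 - <<'E'
from h import *
from rig import r
o=r.observe();q=o['tcp_rot'];print(o['position'],np.degrees(2*np.arctan2(q[1],q[0])),o['force'],o['moment'],o['finger_gap'])
E
python3 -m crank '0 0 0 0 0 -0.3 1;0 0 0 0 0 0 1'&& python3 - <<'E'
from h import *
from rig import r
o=r.observe();q=o['tcp_rot'];print(o['position'],np.degrees(2*np.arctan2(q[1],q[0])),o['force'],o['moment'],o['finger_gap'])
E
```

```text
clock: 19.85
position: [0.5743, -0.2238, 0.0469]
tcp_rot: [0.603, 0.798, -0.001, 0.0]
force: [-2.7, -4.9, 1.1]
finger_gap: 0.107
[ 0.57433863 -0.22381047  0.04688967] 105.81488934087989 [-2.69800613 -4.90992233  1.12336972] [-0.97820864  0.30436497 -0.0302736 ] 0.1072647289535222
clock: 20.1
position: [0.5743, -0.2238, 0.0469]
tcp_rot: [0.616, 0.788, -0.001, 0.0]
force: [-1.7, -4.0, 2.1]
finger_gap: 0.107
[ 0.57432498 -0.22382322  0.04687942] 103.97930035122283 [-1.65530758 -3.95362434  2.09417692] [-1.08693505  0.34512241  0.02722585] 0.10719717576202015
```

```bash
for i in 1; do python3 -m crank '0 0 0 0 0 -0.25 1;0 0 0 0 0 0 1' >/dev/null; python3 - <<'E'
from h import *
from rig import r
o=r.observe();q=o['tcp_rot'];print(np.degrees(2*np.arctan2(q[1],q[0])),o['force'],o['moment'])
E
python3 -m crank '0 0 0 0 0 -0.25 1;0 0 0 0 0 0 1' >/dev/null; python3 - <<'E'
from h import *
from rig import r
o=r.observe();q=o['tcp_rot'];print(np.degrees(2*np.arctan2(q[1],q[0])),o['force'],o['moment'])
E
done
```

```text
102.60705922010267 [-2.04039321 -6.09349511  1.85053131] [-1.13117297  0.41538416  0.41542685]
101.15801024691385 [-1.28176693 -5.4208656   1.63883616] [-1.10248161  0.36357723  0.52249872]
```

```bash
python3 - <<'E'
from h import *
from rig import r,vision
import pickle
c=vision.get_calibration('wrist');im=vision.get_image('wrist');cv2.imwrite('pics/w5.png',im[:,:,::-1]);pickle.dump(c,open('w5.pkl','wb'))
im2=vision.get_image('side');cv2.imwrite('pics/s5.png',im2[:,:,::-1])
cv2.imwrite('pics/s5c.png',cv2.resize(im2[130:230,240:340,::-1],None,fx=6,fy=6,interpolation=cv2.INTER_CUBIC))
E
```

```text
(no output)
```

View pics/w5.png

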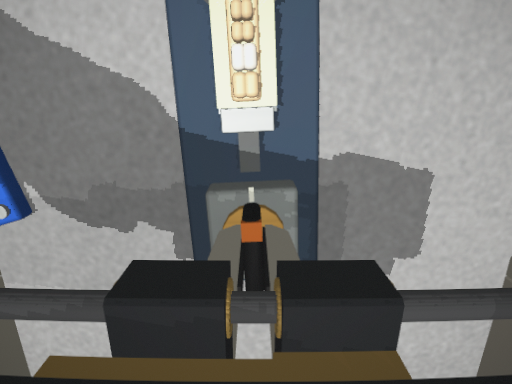

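View pics/s5c.png

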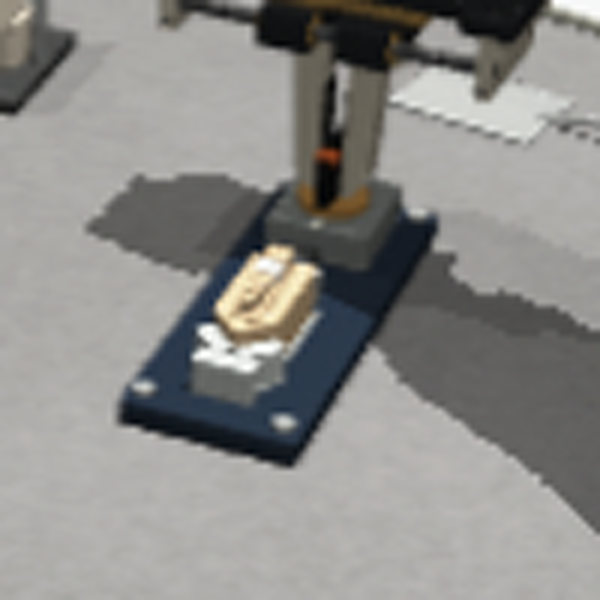

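```bash
python3 - <<'E'
from h import *
import pickle
c=pickle.load(open('w5.pkl','rb'))
u=np.array([-.242,.970]);w=np.array([-.970,-.242]);bed=np.array([.5486,-.116])
for nm,p,z in(('heelL',(218.5,108),.043),('heelR',(277.5,105),.043),('orange',(252,231),.0735),('bar tip',(251.5,205),.0735),('white mark',(251.5,192),.038)):
    P=onz(c,p,z)[:2]-bed;print(nm,(P@u).round(4),(P@w).round(4))
from h import *
from rig import r
o=r.observe();q=o['tcp_rot'];print(o['clock'],np.degrees(2*np.arctan2(q[1],q[0])),o['force'],o['moment'])
E
```

```text
heelL -0.0359 0.0153
heelR -0.036 -0.016
orange -0.0939 0.0003
bar tip -0.0805 -0.0001
white mark -0.0848 0.0003
20.7 101.16950084568212 [-2.06823746 -4.97870025  1.54248875] [-1.1176753   0.38971014  0.51580435]
```

```bash
python3 -m crank '0 0 0 0 0 -0.3 1;0 0 0 0 0 0 1;0 0 0 0 0 0 1' >/dev/null; python3 - <<'E'
from h import *
from rig import r
o=r.observe();q=o['tcp_rot'];print(o['clock'],np.degrees(2*np.arctan2(q[1],q[0])),o['force'],o['moment'],o['finger_gap'])
E
```

```text
21.075 99.41282806334432 [-1.554979   -4.16383517  1.3977494 ] [-1.16353643  0.35925638  0.67649685] 0.10937216130303688
```

```bash
python3 -m crank '0 0 0 0 0 0.5 1;0 0 0 0 0 0.8 1;0 0 0 0 0 0.8 1;0 0 0 0 0 0.8 1;0 0 0 0 0 0.8 1;0 0 0 0 0 0.8 1;0 0 0 0 0 0.8 1;0 0 0 0 0 0.8 1;0 0 0 0 0 0.8 1;0 0 0 0 0 0.8 1;0 0 0 0 0 0.8 1;0 0 0 0 0 0.8 1' && python3 -m crank '0 0 0 0 0 0.8 1;0 0 0 0 0 0.8 1;0 0 0 0 0 0.8 1;0 0 0 0 0 0.8 1;0 0 0 0 0 0.8 1;0 0 0 0 0 0.8 1;0 0 0 0 0 0.8 1;0 0 0 0 0 0.7 1;0 0 0 0 0 0 1;0 0 0 0 0 0 1;0 0 0 0 0 0 1';  python3 - <<'E'
from h import *
from rig import r
o=r.observe();q=o['tcp_rot'];print(o['clock'],o['position'],np.degrees(2*np.arctan2(q[1],q[0])),o['force'],o['moment'],o['finger_gap'],o['q'])
E
```

```text
clock: 22.58
position: [0.5746, -0.2236, 0.0469]
tcp_rot: [0.216, 0.976, -0.001, -0.0]
force: [-1.9, -3.6, 1.0]
finger_gap: 0.103
clock: 23.95
position: [0.5747, -0.2232, 0.0469]
tcp_rot: [-0.111, 0.994, -0.0, -0.0]
force: [-0.9, -4.8, 1.3]
finger_gap: 0.103
23.95 [ 0.57466038 -0.22323756  0.04687037] 192.77818288076898 [-0.87619785 -4.82291565  1.26385911] [-1.02591312  0.22742397  0.09494048] 0.10295468526567207 [ 0.76605545  0.88921816 -0.76733237  1.67713388  0.76114871  0.89951431
  1.47872967]
```

```bash
python3 -m crank '0 0 0 0 0 0.2 1;0 0 0 0 0 0 1;0 0 0 0 0 0 1;0 0 0 0 0 0 1'; python3 - <<'E'
from h import *
from rig import r,vision
import pickle
for n in('wrist','side','scene'):
    im=vision.get_image(n);cv2.imwrite(f'pics/{n}6.png',im[:,:,::-1])
    if n=='wrist':pickle.dump(vision.get_calibration('wrist'),open('w6.pkl','wb'))
    if n=='scene': cv2.imwrite('pics/scene6c.png',cv2.resize(im[115:205,180:290,::-1],None,fx=7,fy=6.5,interpolation=cv2.INTER_CUBIC))
    if n=='side': cv2.imwrite('pics/side6c.png',cv2.resize(im[130:230,240:340,::-1],None,fx=6,fy=6,interpolation=cv2.INTER_CUBIC))
E
```

```text
clock: 24.45
position: [0.5747, -0.2232, 0.0469]
tcp_rot: [-0.121, 0.993, -0.0, -0.0]
force: [-1.6, -5.1, 1.4]
finger_gap: 0.104
```

View pics/wrist6.png

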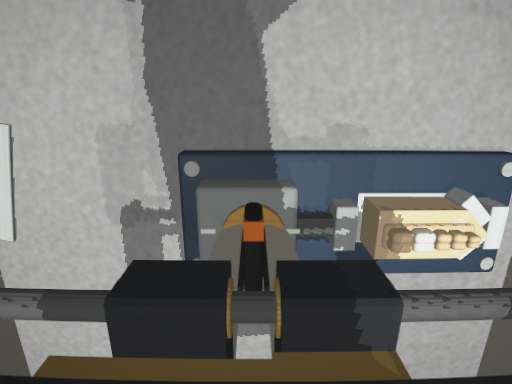

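View pics/side6c.png

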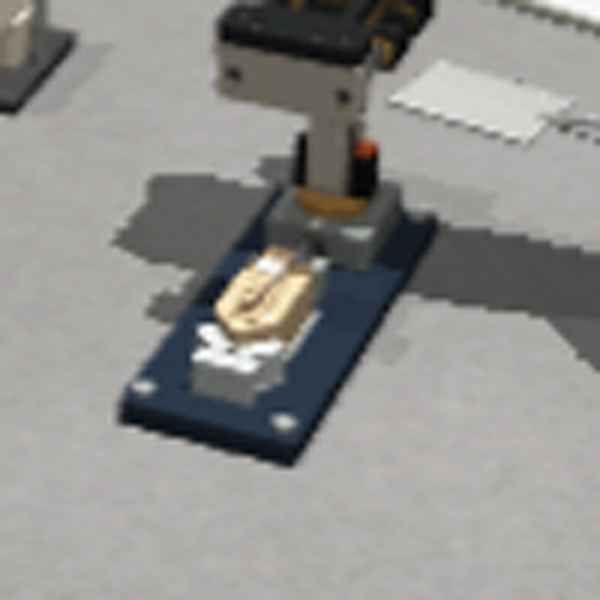

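View pics/scene6c.png

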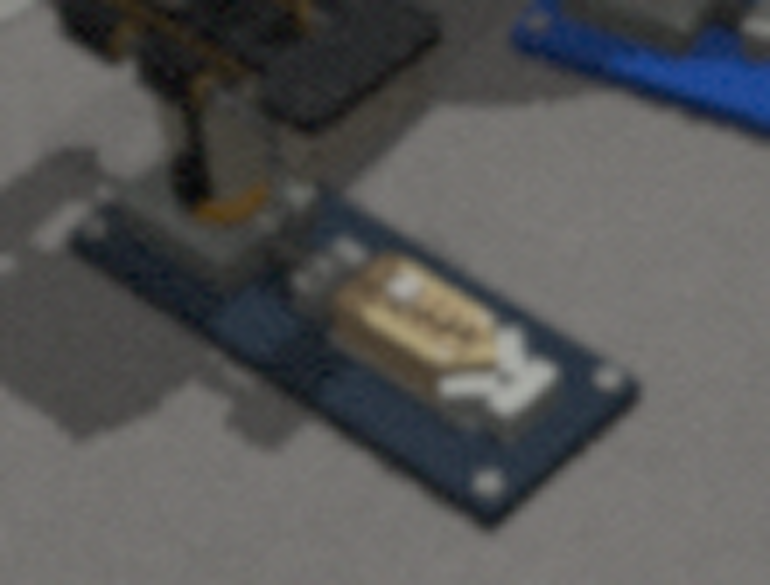

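```bash
python3 - <<'E'
from h import *
from rig import r,vision
import pickle
u=np.array([-.242,.970]);w=np.array([-.970,-.242]);bed=np.array([.5486,-.116])
c=pickle.load(open('w6.pkl','rb'))
im=cv2.imread('pics/wrist6.png');cv2.imwrite('pics/w6c.png',cv2.resize(im[170:280,320:512],None,fx=4,fy=4,interpolation=cv2.INTER_CUBIC))
d=vision.get_calibration('side');s=vision.get_calibration('scene')
for n,P in (('side',onz(d,(240+240/6,130+342/6),.043)),('scene',onz(s,(180+498/7,115+362/6.5),.043))):
    P=P[:2]-bed;print(n,(P@u).round(4),(P@w).round(4))
o=r.observe();q=o['tcp_rot'];print(o['clock'],np.degrees(2*np.arctan2(q[1],q[0]))%360)
E
```

```text
side 0.0406 0.0058
scene 0.0359 0.0008
24.6 193.9508887628106
```

View pics/w6c.png

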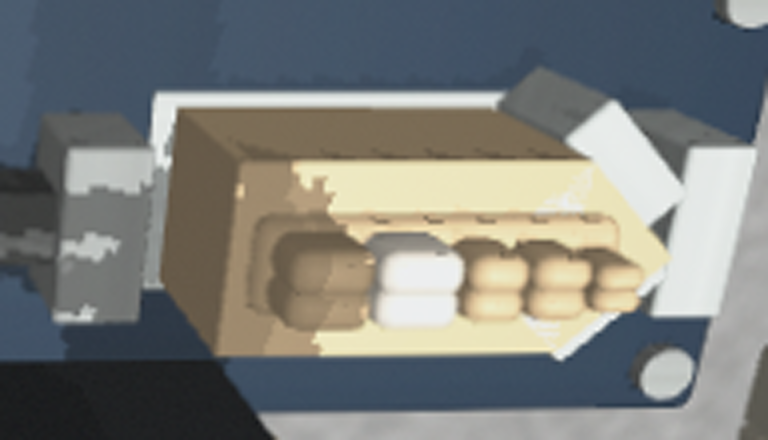

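```bash
python3 - <<'E'
from h import *
import pickle
u=np.array([-.242,.970]);w=np.array([-.970,-.242]);bed=np.array([.5486,-.116])
c=pickle.load(open('w6.pkl','rb'))
f=lambda x,y:(320+(x+.5)/4-.5,170+(y+.5)/4-.5)
R={}
for n,p,z in(('nose top',(668,262),.043),('heel top far',(240,160),.043),('heel top near',(217,355),.043),('heel bot far',(179,107),.015),('heel bot near',(161,277),.015),('shoulder far',(590,158),.043),('jaw top front far',(152,147),.034),('jaw near',(138,318),.034)):
    P=onz(c,f(*p),z)[:2]-bed;print(n,(P@u).round(4),(P@w).round(4))
E
```

```text
nose top 0.0328 -0.0001
heel top far -0.0364 0.0169
heel top near -0.0362 -0.015
heel bot far -0.0357 0.0162
heel bot near -0.0356 -0.0151
shoulder far 0.0167 0.017
jaw top front far -0.0464 0.0158
jaw near -0.0458 -0.0132
```

```bash
python3 - <<'E'
from rig import r
o=r.observe();print(o['clock'],o['qvel'].round(3),o['finger_gap'])
print(r.finish_job())
E
```

```text
24.6 [ 0.001  0.    -0.001  0.001 -0.     0.001 -0.   ] 0.10373390288395219
the job is handed in; nothing more can be done
None
```

I placed the tan model flat on the dark jig's bed, nose to the V, and let go. I then turned the thumbscrew clockwise to its stop and backed it off a quarter turn. The job was handed in at 24.6 s with the fingers still holding the wings; no verdict is reported.

**Seating:** The resisting moment rose from about 0.03 to 0.68 N m at the stop, and the orange wing lined up with the white mark.

**Final screw setting:** The tool stands at 194.0° against a seated direction of about 104°, so the screw is about 90° back. The fingers were still closed on the wings (about 9.6 mm apart) and the arm was still.

**Final model position:** In the last wrist picture the nose is in the V and the model is straight. Its heel is about 36 mm behind the bed point and the sideways offset is about 1 mm. The jaw is clear of the heel by about 10 mm.

**Checks that disagreed:**
- **Wrist readings:** The nose reading puts the model about 2 mm short of home, while the heel reading puts it about 1 mm short. The jaw also reads about 1 mm too far back, so I took this as calibration bias.
- **Fixed-camera readings:** The coarse side view put the nose about 5.5 mm too far forward and 6 mm sideways. The scene view put it about 1 mm forward. I trusted the close wrist view over both.

I did not measure the other things on the bench again. The arm registered no unexpected contact while passing them.

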